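Set the swivel last jack to its angle mark and clamp it

TASK

The shoe last sits sole-up on a swivel jack and has to be worked at a new angle, marked by the brass rider on the jack's dial. Slacken the clamp lever (the one with the black ball) until the head swings freely, push the last round until the head's pointer stands at the tip of the rider, then swing the lever back until the clamp is firm, about 14 degrees past the point where it starts to bite, without overtightening it. Do not force the head round while it is clamped, let go at the end, and leave the tools lying about undisturbed.

Things in the scene. Friction and masses are not known exactly. Their poses are not given: they have to be found in the camera images.
- last_jack: swivel jack, screwed to the bench: round grey cast foot with an aluminium dial on top (200 mm across, surface 20 mm above the bench; engraved lines every 5 degrees on the side facing the robot) and a tongue 200 mm long that carries the clamp. Origin on the upright turning axis at bench level; y points along the tongue to the clamp knob, -x to the dial's zero line
- swivel_head: the part that turns: turntable, slotted quadrant plate over the tongue (top 35 mm above the bench), column, toe rest and green plastic shoe last, sole up. Origin on the turning axis at bench level, z up; the toe reaches 195 mm out along -y, the heel 70 mm along +y. Turns +-0.56 rad about the jack's yaw. When slack it turns under 0.25 N m of dry friction and stays where it is left
- last_ball (a point): middle of the last's broad forepart (ball of the foot), half-way up: 115 mm out from the axis, 176 mm above the bench. The last here is 85 mm wide (42 mm either side along the head's x) and reaches from 154 to 198 mm above the bench. Push on its side: about 2 to 3 N when the clamp is slack. Below it are only the toe rest's arm and its post (148 mm high, 150 mm out)
- pointer_tip (a point): tip of the small steel pointer on the turntable, on the head's -x side, 88 mm from the axis, just above the dial (22 mm above the bench)
- mark_tip (a point): inner tip of the tooth of the brass rider clipped on the dial's rim: the angle mark, fixed during the job. 88 mm from the axis, 22 mm above the bench. Pointer on the mark: both tips less than 3 mm apart seen from above (2 degrees). The head must swing counter-clockwise seen from above, 11 to 55 degrees, which moves the toe away from the robot
- ball_grip (a point): centre of the black ball (25 mm across) at the end of the clamp lever, 80 mm above the bench; the lever is a round 11 mm bar that slopes up to the ball from a hub 33 mm across (top 75 mm above the bench). At the start it points away from the last, aslant to the robot's side. The ball is best pushed sideways along its circle with shut fingers from above; nothing else stands near it
- clamp_axis (a point): point on the upright axis of the clamp lever, level with the ball, 66 mm from it and 150 mm from the jack's turning axis. The ball travels on a level circle of 66 mm about this point
- clamp_knob (a joint): turn of the clamp lever, 0 at the start, rad; grows counter-clockwise from above, which slackens (right-hand quick-action screw, lever rises 3 mm per rad; stops at -1.6 and 2.0). How tight it starts differs widely; a turn of 0.3 rad at most frees it. Slack, it takes 2 N of push at the ball; when tightening past the bite about 38 N more per rad of turn. It stays where it is left
- clamp_washer: steel washer, 37 mm across, under the lever's hub, pressed on the head's quadrant plate by the lever's screw: 360 N per rad of turn past the bite, about 0.11 N of push at the ball per N. Firm is 65 to 110 N: 0.18 to 0.31 rad (10 to 17 degrees) past the bite, a push of 9 to 13 N at the ball; over 135 N (a push of 16 N) is overtightened. Origin on the lever's axis at bench level
- hammer: shoemaker's hammer, 252 mm long, lying to the right of the jack; bystander
- lasting_pincers: lasting pincers with teal grips, 186 mm long, lying in front of the jack; bystander
- peg_awl: awl with a turned wooden handle, 139 mm long, lying behind and to the left of the jack; bystander
- paste_pot: white plastic paste jar, 69 mm across, 73 mm high, standing behind and to the right of the jack; bystander

How it is judged (in metres and radians):
On the way, in this order (a step that is already met when the one before it is completed fails the run):
1. the clamp is slack: the washer presses on the head with less than 1.5 N (contact force between clamp_washer and swivel_head below 1.5 N), for 0.2 s.
2. with the clamp slack, the pointer stands at the rider's tip, less than 3 mm off, and the head is at rest (horizontal distance between pointer_tip and mark_tip below 0.003 m and contact force between clamp_washer and swivel_head below 1.5 N and angular speed of swivel_head below 0.03 rad/s), for 0.2 s.
At the end, for the whole second after the job is handed in: the pointer's tip is within 3 mm of the rider's tip seen from above, the clamp washer presses on the head with 65 to 110 N, and the head is at rest (horizontal distance between pointer_tip and mark_tip below 0.003 m and contact force between clamp_washer and swivel_head between 65 and 110 N and angular speed of swivel_head below 0.03 rad/s); the robot touches nothing.
It fails at once if the clamp is overtightened: the washer presses with more than 135 N (contact force between clamp_washer and swivel_head above 135 N).
It fails at once if the head is forced round (faster than 0.15 rad/s) while the washer presses on it with more than 10 N (contact force between clamp_washer and swivel_head above 10 N and angular speed of swivel_head above 0.15 rad/s).
It fails at once if the hammer, the pincers, the awl or the paste jar is moved by more than 30 mm (distance of any of hammer, lasting_pincers, peg_awl, paste_pot from where it was at the start of the episode above 0.03 m).
It also fails if it takes over 67 s, if anything falls off the work surface, if the arm or the gripper's body presses on something with over 40 N, if the wrist force passes 120 N, or if a joint passes its speed limit or range.

ROBOT

A 7-joint arm with a two-finger parallel gripper is mounted at the origin on a cart in front of the work surface, level with it; the furniture and walls round the work are solid. World frame = base frame: x ahead of the robot, y to its left, z up, the work surface at z = 0. Lengths are in mm, angles in rad, forces in N, time in s.
With the tool pointing down it reaches from about 425 to 925 mm from the base axis. Payload 6.8 kg.
Tool frame: the origin (TCP) lies between the finger pads; the fingertips stand 14 mm ahead of it and the grasp point (between the pads) lies 5 mm behind it; z points along the fingers, y is the line along which they close (so a half turn about z gives the same grasp; the last joint's range is limited). The gripper opens to 88 mm and grips with 3 to 60 N. Pads are 20 mm wide; open, the fingers measure 115 mm over their backs; the gripper's body (75 mm by 178 mm) begins 61 mm behind the grasp point.
Start: joints at [-1.245, 0.477, 0.022, 1.555, -0.011, 1.109, -0.083], TCP at [283.716, 612.498, 206.464] pointing down, gripper open.
Joint ranges: [-2.96, 2.96], [-0.34, 2.1], [-1.41, 1.46], [0.24, 2.44], [-1.37, 4.51], [0.17, 1.92], [-2.96, 2.96]. Speed limits (rad/s): [2.39, 2.39, 3.14, 3.14, 3.14, 3.14, 3.14].

INTERFACE

Orientations are given as [roll, pitch, yaw] about the fixed x, y, z axes, in that order (R = Rz(yaw) Ry(pitch) Rx(roll)).
In Python, from plant import robot gives the robot as it stands. The module is installed in compiled form; this text tells all that it offers.
- The arm moves only by the tool servo_tool, never from a script. Its argument "targets" is one flat list of numbers, 6 for each row, row after row: the shift along the tool's x, y, z in units of 0.05 m (1.0 is 0.05 m), then the turn, a rotation vector about the tool's x, y, z in units of 4 degrees (1.0 is 4 degrees). A call has exactly 5 rows; each row shifts and turns the commanded pose from where the row before left it, along the tool's axes as they then stand; what a row does not reach is not made up. A row lasts 1/8 s, in which the tool goes at most 62.5 mm and 10.7 degrees, less where a joint would pass 70% of its speed; a pose out of reach is approached as far as the arm can. A call with a number of a shift or a turn outside -1 to 1 is refused whole. A call with a gripper value outside its range is refused whole. "gripper" is the closure, from 0 (fully open) to 1 (shut), set as the call begins (left out, the last holds). The fingers move at their own pace and stop on an object; the grip force is fixed at half the most. Time passes only in rows, so rows that do not move let the fingers close, or fill a call up. It gives the time, the measured TCP pose, the force, the opening and the grip force at its end, in the units of the state.
- robot.read_state(): the state, without advancing time (a new reading comes with each control period).
- robot.capture(name): name is "side" or "top"; returns the picture (420x560x3 uint8, blue, green, red); there is no depth.
- robot.camera_params(name): a dict with "fov_y" (degrees; the focal length in pixels is half the picture's height over the tangent of half this angle, whatever the lens; pixels are square), "cx", "cy" (the principal point, pixels), "pose" (4x4, takes a point from camera to world coordinates). Camera axes: x right, y down, z forward; pixel columns grow to the right and rows downward; lengths in mm; the calibration is good to about 2 mm. A picture is of the moment at which its call begins. camera_params takes no time and is no camera call.
- robot.sign_off(): hands the job in; it is judged then, once.
The state is a dict: "clock": time; "joints": joint angles; "joint_velocities": joint speeds; "joint_efforts": joint torques, N m; "ee_pos": TCP position; "eef_rot": TCP orientation; "wrist_force": force on the tool from outside, world axes, zero at the start; "torque": the same for the moment, N m; "width": finger opening in mm; "grip_force": force on a finger pad.
Only numpy, scipy, OpenCV 4.12 (cv2) and the standard library are available. Lean on these libraries where they do the work, as an engineer would, in place of code of your own. Each camera call takes 0.05 s, during which the arm holds its last target. There are 200 camera calls.

## Working session

There is one attempt and no reset: what is moved stays moved. The work goes in short steps, Python scripts to look and compute and a tool call to move; the robot and the scene stay as the last step left them, time stands still between calls to the robot, and variables do not carry over. Pictures are saved under pics/ and viewed, at most 10 in all, crops included, and the job is handed in when it is done.

Besides the shell and the picture viewer there is one more tool, called after "Emit:" by a JSON object that holds its "method" and its "body". servo_tool: Moves the arm, as the interface text tells. Its arguments: {"type":"object","properties":{"targets":{"type":"array"},"gripper":{"type":"number"}},"required":["targets"]}

```bash
mkdir -p pics
python3 - <<'E'
from plant import robot
import cv2
for n in("top","side"):
    cv2.imwrite(f"pics/{n}0.png",robot.capture(n)); p=robot.camera_params(n); print(n,p)
print(robot.read_state())
E
```

```text
top {'fov_y': 54.54214228464922, 'cx': 271.54459799226544, 'cy': 208.97463462928474, 'pose': array([[-1.59488995e-02, -9.85646026e-01,  1.68070055e-01,
         3.97105386e+02],
       [-9.99870373e-01,  1.60929308e-02, -5.05139304e-04,
         1.46573100e+01],
       [-2.20685121e-03, -1.68056325e-01, -9.85774924e-01,
         1.31197500e+03],
       [ 0.00000000e+00,  0.00000000e+00,  0.00000000e+00,
         1.00000000e+00]])}
side {'fov_y': 57.04653719216577, 'cx': 279.3408218180273, 'cy': 210.24020845536313, 'pose': array([[-9.45136136e-01,  1.83225830e-01, -2.70455135e-01,
         8.72700953e+02],
       [ 3.26555155e-01,  5.07324349e-01, -7.97485884e-01,
         7.24894082e+02],
       [-8.91153760e-03, -8.42051245e-01, -5.39323914e-01,
         6.20573747e+02],
       [ 0.00000000e+00,  0.00000000e+00,  0.00000000e+00,
         1.00000000e+00]])}
{'clock': 0.1, 'joints': array([-1.24509173,  0.47766604,  0.02237777,  1.55631309, -0.01149308,
        1.10933988, -0.08311852]), 'joint_velocities': array([ 0.00133931, -0.00229799,  0.00015173, -0.0038711 ,  0.00139273,
        0.00144978, -0.00048479]), 'joint_efforts': array([ 4.82393196e-03, -5.84092426e+01,  1.54042114e+00, -2.73308194e+01,
       -5.41523891e-02,  1.32087854e-02,  5.52546442e-05]), 'ee_pos': array([283.51736213, 611.95083595, 205.63081768]), 'eef_rot': array([-3.14000078e+00,  1.36462503e-04,  2.70776197e+00]), 'wrist_force': array([-0.59856051, -0.39175133,  0.17828828]), 'torque': array([ 0.05430195, -0.03579235, -0.02858465]), 'grip_force': 0.0, 'width': 87.68093028992813}
```

View pics/top0.png

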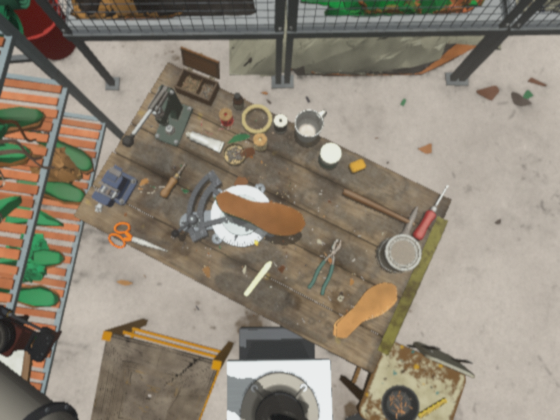

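View pics/side0.png

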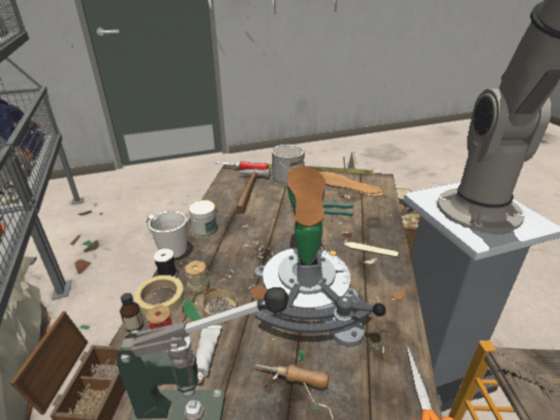

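The top view shows the jack centred near (241,215), with the sole toward (300,222) and the clamp near (190,225). In the side view the dial is near (306,277) and the clamp's black ball near (378,310). The ball at (275,299) belongs to another press. I'll zoom in on both views.

Run:
```python
import cv2,numpy as np
a=cv2.imread("pics/top0.png")[165:275,155:315]; b=cv2.imread("pics/side0.png")[240:350,240:400]
a=cv2.resize(a,None,fx=5,fy=5,interpolation=cv2.INTER_CUBIC);b=cv2.resize(b,None,fx=5,fy=5,interpolation=cv2.INTER_CUBIC)
cv2.imwrite("pics/c1.png",a);cv2.imwrite("pics/c2.png",b)
```

```text
(no output)
```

View pics/c1.png

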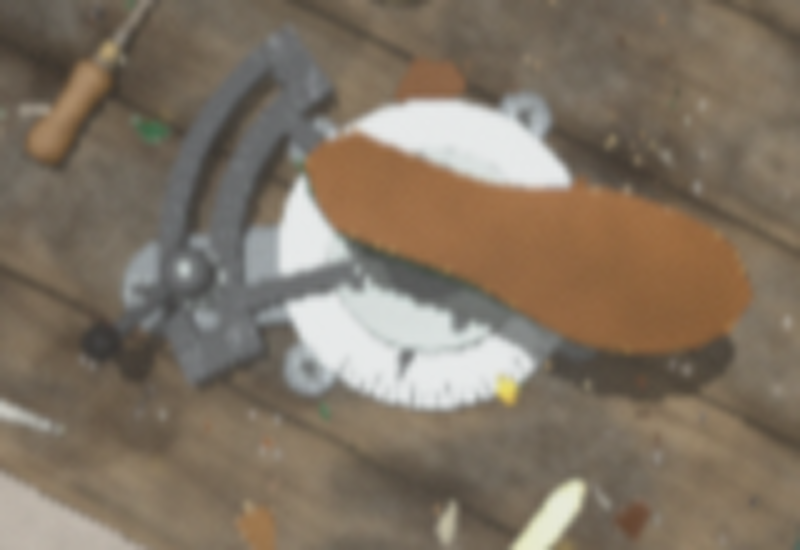

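View pics/c2.png

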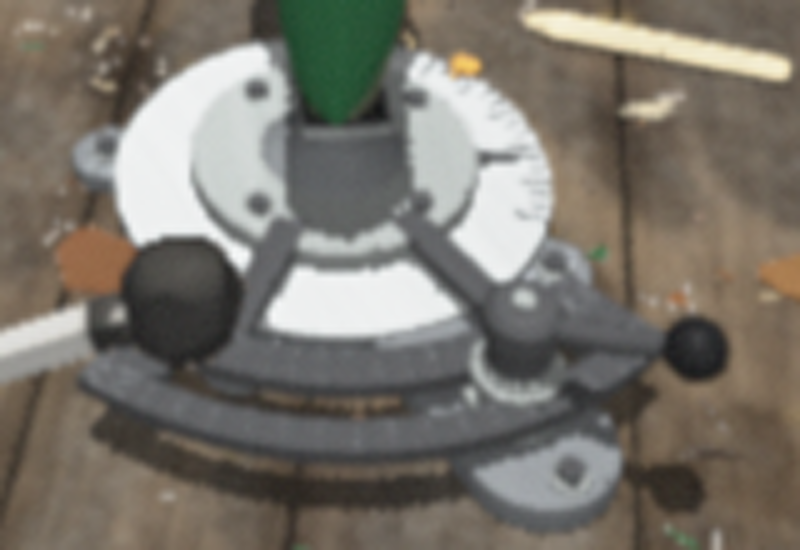

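The crops show these positions:
- **Top crop:** ball at (100,342), hub at (192,272), pointer tip at about (403,375), rider tip at about (503,378).
- **Side crop:** ball at (694,347), pointer tip at (517,157), rider at (466,65).

```bash
cat > h.py <<'E'
import numpy as np,cv2
from plant import robot
P={n:robot.camera_params(n) for n in("top","side")}
def ray(n,u,v):
    p=P[n];f=210/np.tan(np.radians(p["fov_y"]/2));T=p["pose"]
    return T[:3,3],T[:3,:3]@np.array([(u-p["cx"])/f,(v-p["cy"])/f,1])
def plane(n,u,v,z):
    o,d=ray(n,u,v);return o+d*(z-o[2])/d[2]
def tri(a,b):
    (o1,d1),(o2,d2)=ray("top",*a),ray("side",*b)
    s=np.linalg.lstsq(np.c_[d1,-d2],o2-o1,rcond=None)[0]
    p,q=o1+d1*s[0],o2+d2*s[1];return (p+q)/2,np.linalg.norm(p-q)
def dial(n,im):
    h=cv2.cvtColor(im,cv2.COLOR_BGR2HSV)
    m=((h[...,1]<40)&(h[...,2]>175)).astype(np.uint8)
    m=cv2.morphologyEx(m,cv2.MORPH_CLOSE,np.ones((3,3)))
    k,l,s,_=cv2.connectedComponentsWithStats(m)
    c={"top":(241,215),"side":(306,277)}[n]
    best=[i for i in range(1,k) if abs(s[i,0]+s[i,2]/2-c[0])<25 and abs(s[i,1]+s[i,3]/2-c[1])<25]
    pts=np.vstack([np.argwhere(l==i)[:,::-1] for i in best if s[i,4]>30])
    hu=cv2.convexHull(pts.astype(np.int32))[:,0]
    w=np.array([plane(n,u,v,20)[:2] for u,v in hu])
    return cv2.minEnclosingCircle(w.astype(np.float32))
def yellow(n,im):
    h=cv2.cvtColor(im,cv2.COLOR_BGR2HSV);b={"top":(235,265,230,260),"side":(320,345,242,262)}[n]
    m=(h[...,0]>18)&(h[...,0]<32)&(h[...,1]>130)&(h[...,2]>150)
    q=np.argwhere(m)[:,::-1];return q[(q[:,0]>b[0])&(q[:,0]<b[1])&(q[:,1]>b[2])&(q[:,1]<b[3])]
E
python3 - <<'E'
from h import *
r=lambda p:np.round(p,1)
t=cv2.imread("pics/top0.png");s=cv2.imread("pics/side0.png")
A={}
for n,im in(("top",t),("side",s)):
    c,R=dial(n,im);A[n]=np.array(c);print(n,"dial",r(c),R)
    y=yellow(n,im);w=plane(n,*y.mean(0),25)[:2];print(" rider",len(y),r(w),r(w-A[n]),np.degrees(np.arctan2(*(w-A[n])[::-1])))
    u={"top":(235.6,240.0),"side":(343.2,271.4)}[n]
    w=plane(n,*u,22)[:2];d=w-A[n];print(" ptr",r(w),np.linalg.norm(d),np.degrees(np.arctan2(d[1],d[0])))
print("ball",r(plane("top",175.,233.4,80)),r(plane("side",378.8,309.4,80)),tri((175.,233.4),(378.8,309.4)))
print("hub",r(plane("top",193.4,219.4,75)),r(plane("side",344.6,299.6,75)))
print("toe",r(plane("top",305,222,198)),"pressball",r(plane("side",275,299,150)))
print("side of last near ball", r(plane("top",275,234,198)),r(plane("top",290,204,198)))
E
```

```text
top dial [605.3 119.7] 108.99552917480469
 rider 6 [506.7  64.9] [-98.6 -54.8] -150.9278680506728
 ptr [519.1 129.6] 86.73567605790808 173.4378658798534
side dial [620.8 186.3] 42.67375946044922
 rider 11 [513.4  68.5] [-107.4 -117.7] -132.36871258198593
 ptr [519.6 136. ] 112.98692649870685 -153.5715624010266
ball [536.7 308.5  80. ] [539.7 308.8  80. ] (array([537.78033569, 308.21262382,  78.4146906 ]), np.float64(2.32758320210456))
hub [579.5 254.3  75. ] [585.1 261.3  75. ]
toe [549.1 -77.6 198. ] pressball [732.8 285.2 150. ]
side of last near ball [517.2   5.7 198. ] [600.2 -37.4 198. ]
```

Run:
```python
from h import *
r=lambda p:np.round(p,1)
C=plane("top",241.6,215.7,20)[:2];print("axis",r(C))
for k,u,n in(("ptr",(235.6,240.0),"top"),("ptrS",(343.2,271.4),"side"),("rider",(255.5,241.),"top"),("riderS",(333.2,253),"side"),("hub",(193.4,219.4),"top"),("ballfwd near",(275,234),"top"),("toe",(305,222),"top"),("heel",(217,198),"top")):
    z={"p":22,"r":22,"h":75}[k[0]] if k[0] in"pr" or k=="hub" else 190
    w=plane(n,*u,z)[:2]-C;print(k,r(w+C),np.linalg.norm(w).round(1),np.degrees(np.arctan2(w[1],w[0])).round(1))
```

```text
axis [597.1 110.4]
ptr [519.1 129.6] 80.3 166.2
ptrS [519.6 136. ] 81.6 161.7
rider [514.9  66.5] 93.2 -151.9
riderS [512.   67.7] 95.2 -153.3
hub [579.5 254.3] 144.9 97.0
ballfwd near [518.1   5.6] 131.2 -127.0
toe [550.2 -78.3] 194.4 -104.0
heel [622.2 166.7] 61.6 66.0
```

Emit:
{"method": "servo_tool", "body": {"targets": [-1, -0.35, -0.4, 0, 0, 0, -1, -0.35, -0.4, 0, 0, 0, -1, -0.35, -0.4, 0, 0, 0, -1, -0.35, 0, 0, 0, 0, -1, -0.35, 0, 0, 0, 0], "gripper": 1}}

```text
clock: 0.72
ee_pos: [474.8, 426.6, 266.5]
eef_rot: [3.142, -0.0, 2.708]
wrist_force: [0.1, -0.1, 0.1]
width: 41.3
grip_force: 0.0
```

Emit:
{"method": "servo_tool", "body": {"targets": [0, 0, 0, 0, 0, 1, 0, 0, 0, 0, 0, 1, 0, 0, 0, 0, 0, 1, 0, 0, 0, 0, 0, 1, 0, 0, 0, 0, 0, 1]}}

```text
clock: 1.35
ee_pos: [473.5, 427.8, 265.9]
eef_rot: [-3.141, -0.0, 2.356]
wrist_force: [0.5, -0.0, 0.6]
width: 0.6
grip_force: 0.0
```

```bash
cat >> h.py <<'E'
from scipy.spatial.transform import Rotation as Ro
def to(x,y,z,yaw=None):
    "shift left to go, in tool axes, units of 50 mm; turn in units of 4 deg"
    s=robot.read_state();R=Ro.from_euler("xyz",s["eef_rot"])
    d=R.inv().apply(np.array([x,y,z])-s["ee_pos"])/50
    print("t",s["clock"],"pos",s["ee_pos"].round(1),"rpy deg",np.degrees(s["eef_rot"]).round(1),"F",s["wrist_force"].round(2))
    print("shift units",d.round(2))
    if yaw is not None: print("turn units",((np.degrees(s["eef_rot"][2])-yaw+180)%360-180)/4)
E
python3 - <<'E'
from h import *
print("pressball",tri((128,142),(275,299)))
to(569,334,80,130)
E
```

```text
pressball (array([765.70617496, 395.18241839, 266.43833573]), np.float64(4.1494583116316015))
t 1.35 pos [473.5 427.8 265.9] rpy deg [-179.9   -0.   135. ] F [ 0.51 -0.02  0.58]
shift units [-2.68  0.03  3.72]
turn units 1.2529251348528305
```

Emit:
{"method": "servo_tool", "body": {"targets": [-0.9, 0, 0.4, 0, 0, 0, -0.9, 0, 0.4, 0, 0, 0, -0.88, 0, 0.4, 0, 0, 0, 0, 0, 0.8, 0, 0, 0.6, 0, 0, 0.8, 0, 0, 0.65]}}

```text
clock: 1.98
ee_pos: [569.2, 332.6, 125.2]
eef_rot: [3.142, 0.0, 2.268]
wrist_force: [-0.0, 0.3, -0.0]
width: 0.3
grip_force: 0.0
```

Emit:
{"method": "servo_tool", "body": {"targets": [0, 0, 0.4, 0, 0, 0, 0, 0, 0.3, 0, 0, 0, 0, 0, 0.22, 0, 0, 0, 0, 0, 0, 0, 0, 0, 0, 0, 0, 0, 0, 0]}}

```text
clock: 2.6
ee_pos: [569.4, 333.9, 81.4]
eef_rot: [3.14, 0.0, 2.272]
wrist_force: [-0.5, 0.3, 0.6]
width: 0.2
grip_force: 0.0
```

Run:
```python
from h import *
to(569,334,80,130)
b=np.array([538,308.4]);s=robot.read_state();R=Ro.from_euler("xyz",s["eef_rot"]);print(R.inv().apply(np.r_[b,80]-s["ee_pos"]))
a=cv2.resize(robot.capture("top")[195:265,145:245],None,fx=5,fy=5);c=cv2.resize(robot.capture("side")[240:350,300:400],None,fx=3.18,fy=3.18)[:350]
cv2.imwrite("pics/d1.png",np.hstack([a[:349],c[:349]])[:, :800])
```

```text
t 2.6 pos [569.4 333.9  81.4] rpy deg [179.9   0.  130.2] F [-0.48  0.3   0.58]
shift units [ 0.01 -0.    0.03]
turn units 0.03786715755838088
[  0.75489686 -40.43542846   1.38246672]
```

View pics/d1.png

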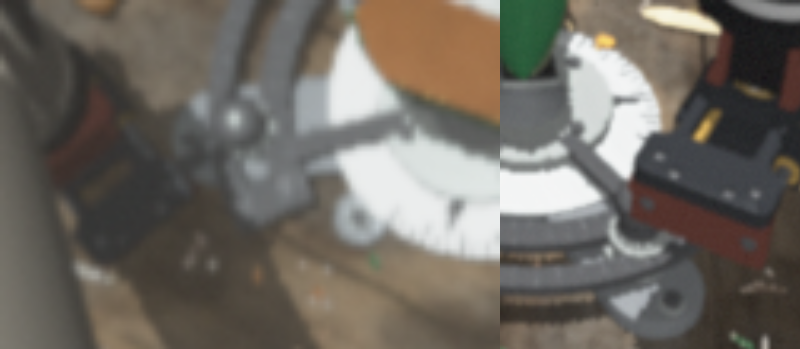

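The gripper covers the ball in both views, with its fingertips just on the far side of it, so I'll go on by touch.

Emit:
{"method": "servo_tool", "body": {"targets": [0, -0.06, 0, 0, 0, 0, 0, -0.06, 0, 0, 0, 0, 0, -0.06, 0, 0, 0, 0, 0, -0.06, 0, 0, 0, 0, 0, -0.06, 0, 0, 0, 0]}}

```text
clock: 3.32
ee_pos: [557.1, 323.6, 80.4]
eef_rot: [-3.142, 0.0, 2.271]
wrist_force: [0.3, 0.1, -0.2]
width: 0.3
grip_force: 0.0
```

Emit:
{"method": "servo_tool", "body": {"targets": [0, -0.04, 0, 0, 0, 0, 0, -0.04, 0, 0, 0, 0, 0, -0.04, 0, 0, 0, 0, 0, 0, 0, 0, 0, 0, 0, 0, 0, 0, 0, 0]}}

```text
clock: 3.95
ee_pos: [552.8, 320.1, 80.5]
eef_rot: [3.141, 0.0, 2.272]
wrist_force: [0.4, -0.6, 0.4]
width: 0.4
grip_force: 0.0
```

Emit:
{"method": "servo_tool", "body": {"targets": [0, -0.06, 0, 0, 0, 0, 0, -0.06, 0, 0, 0, 0, 0, -0.04, 0, 0, 0, 0, 0, 0, 0, 0, 0, 0, 0, 0, 0, 0, 0, 0]}}

```text
clock: 4.58
ee_pos: [546.6, 314.9, 80.5]
eef_rot: [3.142, -0.0, 2.271]
wrist_force: [-0.9, 0.7, -0.3]
width: 0.4
grip_force: 0.0
```

Run:
```python
from h import *
print(robot.read_state()["wrist_force"],robot.read_state()["torque"])
t=robot.capture("top");s=robot.capture("side");cv2.imwrite("pics/t2.png",t);cv2.imwrite("pics/s2.png",s)
a=cv2.resize(t[190:270,140:220],None,fx=5,fy=5);c=cv2.resize(s[270:350,320:400],None,fx=5,fy=5)
cv2.imwrite("pics/d2.png",np.hstack([a,c]))
```

```text
[-0.86810248  0.69291123 -0.33671509] [-0.01669164 -0.00247128 -0.04051249]
```

View pics/d2.png

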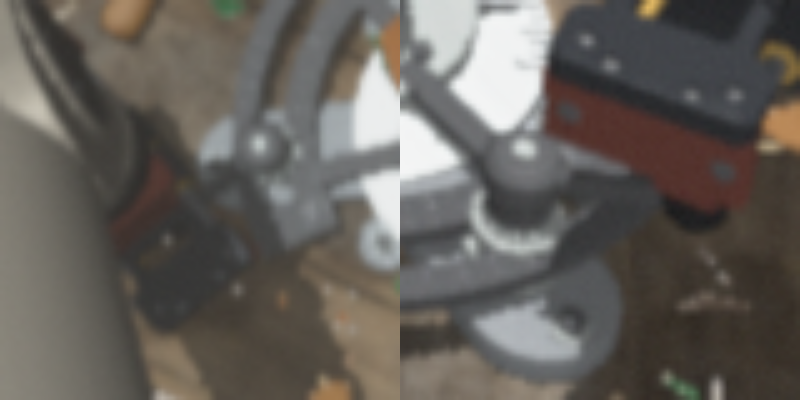

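Run:
```python
from h import *
def proj(n,X):
    p=P[n];f=210/np.tan(np.radians(p["fov_y"]/2));c=np.linalg.inv(p["pose"])@np.r_[X,1];return (f*c[:2]/c[2]+[p["cx"],p["cy"]]).round(1)
s=robot.read_state();R=Ro.from_euler("xyz",s["eef_rot"]).as_matrix()
L={"ball":[538,308.4,80],"tcp":s["ee_pos"],"tip":s["ee_pos"]+R@[0,0,14]}
for x in(-37,37):
    for y in(-89,89): L[f"body{x},{y}"]=s["ee_pos"]+R@[x,y,-66]
for k,X in L.items():
    a,b=proj("top",np.array(X)),proj("side",np.array(X));print(k,a,(a-[140,190])*5,b,(b-[320,270])*5+[400,0])
```

```text
ball [175.1 233. ] [175.5 215. ] [379.5 309. ] [697.5 195. ]
tcp [172.9 230.1] [164.5 200.5] [377.3 312.6] [686.5 213. ]
tip [174.  230.7] [170.  203.5] [376.3 317.9] [681.5 239.5]
body-37,-89 [196.9 242.3] [284.5 261.5] [378.2 251.4] [691. -93.]
body-37,89 [158.3 196.4] [91.5 32. ] [342.1 311.4] [510.5 207. ]
body37,-89 [176.8 259.4] [184. 347.] [416.8 263.9] [884.  -30.5]
body37,89 [138.3 212.8] [ -8.5 114. ] [387.1 330. ] [735.5 300. ]
```

Emit:
{"method": "servo_tool", "body": {"targets": [0, -0.06, 0, 0, 0, 0, 0, -0.06, 0, 0, 0, 0, 0, 0, 0, 0, 0, 0, 0, 0, 0, 0, 0, 0, 0, 0, 0, 0, 0, 0]}}

```text
clock: 5.3
ee_pos: [542.1, 311.0, 80.5]
eef_rot: [3.141, -0.0, 2.271]
wrist_force: [0.0, -0.1, 1.0]
width: 0.4
grip_force: 0.0
```

Emit:
{"method": "servo_tool", "body": {"targets": [0, -0.06, 0, 0, 0, 0, 0, -0.06, 0, 0, 0, 0, 0, -0.06, 0, 0, 0, 0, 0, -0.06, 0, 0, 0, 0, 0, -0.06, 0, 0, 0, 0]}}

```text
clock: 5.92
ee_pos: [530.4, 301.1, 80.5]
eef_rot: [3.142, -0.0, 2.271]
wrist_force: [-1.1, -0.0, -0.6]
width: 0.1
grip_force: 0.0
```

Emit:
{"method": "servo_tool", "body": {"targets": [0, 0, -0.6, 0, 0, 0, 0, 0, -0.8, 0, 0, 0, 0, 0, -0.8, 0, 0, 0, 0, 0, -0.6, 0, 0, 0, 0, 0, 0, 0, 0, 0]}}

```text
clock: 6.55
ee_pos: [531.9, 302.0, 223.0]
eef_rot: [3.136, 0.0, 2.271]
wrist_force: [-0.1, 0.2, 0.2]
width: 0.7
grip_force: 0.0
```

Run:
```python
from h import *
t=robot.capture("top");s=robot.capture("side");cv2.imwrite("pics/t3.png",t);cv2.imwrite("pics/s3.png",s)
a=cv2.resize(t[190:270,140:220],None,fx=5,fy=5);c=cv2.resize(s[270:350,320:400],None,fx=5,fy=5)
cv2.imwrite("pics/d3.png",np.hstack([a,c]))
```

```text
(no output)
```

View pics/d3.png

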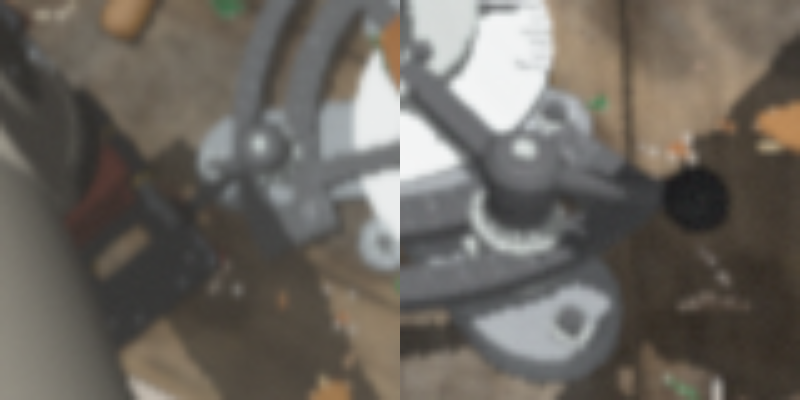

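Run:
```python
from h import *
s=cv2.imread("pics/s3.png");t=cv2.imread("pics/t3.png")
a=cv2.resize(s[150:330,320:440],None,fx=3.3,fy=3.3);b=cv2.resize(t[190:310,110:220],None,fx=3.6,fy=3.6);H=min(len(a),len(b))
cv2.imwrite("pics/d4.png",np.hstack([a[:H],b[:H]]));print(a.shape,H)
def proj(n,X):
    p=P[n];f=210/np.tan(np.radians(p["fov_y"]/2));c=np.linalg.inv(p["pose"])@np.r_[X,1];return (f*c[:2]/c[2]+[p["cx"],p["cy"]])
X=robot.read_state()["ee_pos"];print(X)
for d in(14,0,-66):
    Y=X-[0,0,d];print(d,(proj("side",Y)-[320,150])*3.3,(proj("top",Y)-[110,190])*3.6+[396,0])
```

```text
(594, 396, 3) 432
[530.12308526 301.06173014 219.85184756]
14 [234.28322136 337.9873278 ] [600.51555559 146.59403674]
0 [238.33871117 316.37080812] [595.73865824 144.43708856]
-66 [258.80713487 207.27027929] [571.50101561 133.49288455]
```

View pics/d4.png

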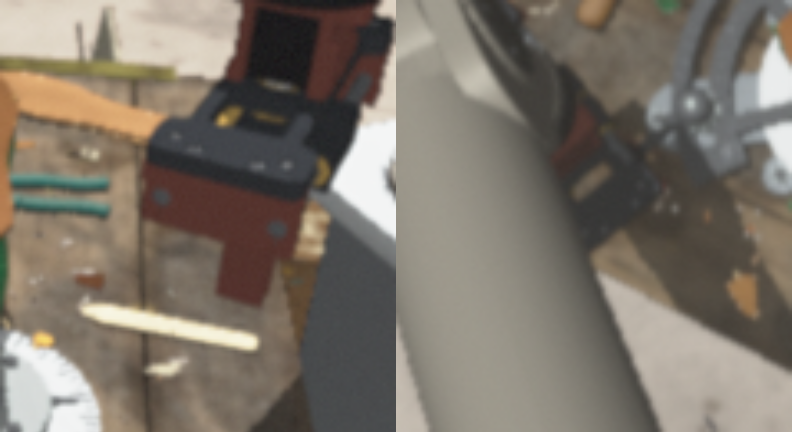

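The side view shows the fingertip at (240,303), about 28 mm higher than the stated tip would project. That means the fingers passed over the ball, so I'll go back and work lower.

Emit:
{"method": "servo_tool", "body": {"targets": [0, 0.5, 0, 0, 0, 0, 0, 0.5, 0.2, 0, 0, 0, 0, 0, 0.8, 0, 0, 0, 0, 0, 0.8, 0, 0, 0, 0, 0, 0.8, 0, 0, 0]}}

```text
clock: 7.28
ee_pos: [567.5, 332.8, 87.2]
eef_rot: [-3.139, -0.0, 2.272]
wrist_force: [1.5, -0.1, 0.0]
width: 0.6
grip_force: 0.0
```

Emit:
{"method": "servo_tool", "body": {"targets": [0, 0, 0.3, 0, 0, 0, 0, 0, 0.2, 0, 0, 0, 0, 0, 0.1, 0, 0, 0, 0, -0.1, 0, 0, 0, 0, 0, -0.1, 0, 0, 0, 0]}}

```text
clock: 7.9
ee_pos: [561.4, 327.1, 61.5]
eef_rot: [3.14, 0.0, 2.271]
wrist_force: [0.5, -0.1, 0.1]
width: 0.4
grip_force: 0.0
```

Emit:
{"method": "servo_tool", "body": {"targets": [0, -0.05, 0, 0, 0, 0, 0, -0.05, 0, 0, 0, 0, 0, -0.05, 0, 0, 0, 0, 0, 0, 0, 0, 0, 0, 0, 0, 0, 0, 0, 0]}}

```text
clock: 8.52
ee_pos: [555.5, 322.3, 60.5]
eef_rot: [3.141, -0.0, 2.272]
wrist_force: [0.4, 0.2, -0.7]
width: 0.6
grip_force: 0.0
```

Emit:
{"method": "servo_tool", "body": {"targets": [0, -0.05, 0.05, 0, 0, 0, 0, -0.05, 0.05, 0, 0, 0, 0, -0.05, 0, 0, 0, 0, 0, 0, 0, 0, 0, 0, 0, 0, 0, 0, 0, 0]}}

```text
clock: 9.15
ee_pos: [549.7, 317.7, 55.6]
eef_rot: [3.141, -0.0, 2.272]
wrist_force: [1.9, 2.0, 2.8]
width: 0.1
grip_force: 1.9
```

Emit:
{"method": "servo_tool", "body": {"targets": [0, 0.12, 0, 0, 0, 0, 0, 0, 0.12, 0, 0, 0, 0, 0, 0.12, 0, 0, 0, 0, -0.05, 0, 0, 0, 0, 0, -0.05, 0, 0, 0, 0]}}

```text
clock: 9.78
ee_pos: [550.1, 317.6, 43.2]
eef_rot: [-3.141, 0.0, 2.271]
wrist_force: [1.4, 0.3, -0.7]
width: 0.5
grip_force: 1.0
```

Emit:
{"method": "servo_tool", "body": {"targets": [0, -0.04, 0, 0, 0, 0, 0, -0.04, 0, 0, 0, 0, 0, 0, 0, 0, 0, 0, 0, 0, 0, 0, 0, 0, 0, 0, 0, 0, 0, 0]}}

```text
clock: 10.4
ee_pos: [547.6, 315.7, 43.7]
eef_rot: [3.141, 0.0, 2.272]
wrist_force: [3.0, 3.3, -1.0]
width: 0.5
grip_force: 1.5
```

Emit:
{"method": "servo_tool", "body": {"targets": [0, -0.06, 0, 0, 0, 0, 0, -0.06, 0, 0, 0, 0, 0, -0.06, 0, 0, 0, 0, 0, 0, 0, 0, 0, 0, 0, 0, 0, 0, 0, 0]}}

```text
clock: 11.02
ee_pos: [540.5, 309.4, 43.5]
eef_rot: [-3.141, 0.0, 2.271]
wrist_force: [2.8, 0.7, 1.3]
width: 0.5
grip_force: 1.3
```

Emit:
{"method": "servo_tool", "body": {"targets": [-0.01, -0.06, 0, 0, 0, 0, -0.01, -0.06, 0, 0, 0, 0, -0.01, -0.06, 0, 0, 0, 0, 0, 0, 0, 0, 0, 0, 0, 0, 0, 0, 0, 0]}}

```text
clock: 11.65
ee_pos: [534.6, 302.5, 43.4]
eef_rot: [-3.141, 0.0, 2.271]
wrist_force: [3.0, 0.9, 2.6]
width: 0.8
grip_force: 1.7
```

Emit:
{"method": "servo_tool", "body": {"targets": [-0.01, -0.06, 0, 0, 0, 0, -0.02, -0.06, 0, 0, 0, 0, -0.02, -0.06, 0, 0, 0, 0, -0.02, -0.06, 0, 0, 0, 0, 0, 0, 0, 0, 0, 0]}}

```text
clock: 12.28
ee_pos: [528.9, 292.0, 43.8]
eef_rot: [3.14, 0.001, 2.271]
wrist_force: [6.4, -0.1, 0.6]
width: 0.2
grip_force: 2.7
```

Emit:
{"method": "servo_tool", "body": {"targets": [0, 0.3, 0, 0, 0, 0, 0, 0.2, -0.4, 0, 0, 0, 0, 0, -0.8, 0, 0, 0, 0, 0, -1, 0, 0, 0, 0, 0, -1, 0, 0, 0]}}

```text
clock: 12.9
ee_pos: [545.1, 308.6, 203.7]
eef_rot: [-3.137, -0.001, 2.272]
wrist_force: [0.3, 0.3, -0.8]
width: 0.8
grip_force: 0.0
```

```bash
cat >> h.py <<'E'
def ballpx(im,c=(379,309),w=45):
    h=im[c[1]-w:c[1]+w,c[0]-w:c[0]+w].max(2);m=(h<45).astype(np.uint8)
    m=cv2.morphologyEx(m,cv2.MORPH_OPEN,np.ones((5,5)));k,l,s,ce=cv2.connectedComponentsWithStats(m)
    return [(int(s[i,4]),(ce[i]+np.array(c)-w).round(1)) for i in range(1,k)]
E
python3 - <<'E'
from h import *
s0=cv2.imread("pics/side0.png");print(ballpx(s0))
s=robot.capture("side");cv2.imwrite("pics/s5.png",s);
for a,c in ballpx(s):print(a,c,plane("side",*c,80))
E
```

```text
[]
76 [378.  293.1] [519.02589965 271.7914206   80.        ]
```

Emit:
{"method": "servo_tool", "body": {"targets": [-0.6, -0.78, 0, 0, 0, 0, -0.6, -0.78, 0, 0, 0, 0, -0.6, -0.78, 0, 0, 0, 0, -0.6, -0.78, 0, 0, 0, 0, -0.6, -0.78, 0, 0, 0, 0]}}

```text
clock: 13.58
ee_pos: [492.8, 67.0, 202.6]
eef_rot: [-3.139, -0.002, 2.272]
wrist_force: [1.1, -0.3, -0.5]
width: 0.5
grip_force: 0.0
```

Emit:
{"method": "servo_tool", "body": {"targets": [-0.6, -0.76, 0, 0, 0, 0, 0, 0, 0, 0, 0, 1, 0, 0, 0.3, 0, 0, 1, 0, 0, 0.5, 0, 0, 1, 0, 0, 0.5, 0, 0, 0]}}

```text
clock: 14.2
ee_pos: [483.6, 21.3, 137.1]
eef_rot: [-3.139, -0.001, 2.062]
wrist_force: [0.4, 0.2, 0.3]
width: 0.8
grip_force: 0.0
```

Run:
```python
from h import *
to(518,12,140,118)
t=robot.capture("top");s=robot.capture("side");cv2.imwrite("pics/t6.png",t);cv2.imwrite("pics/s6.png",s)
a=cv2.resize(t[170:290,180:310],None,fx=3,fy=3);c=cv2.resize(s[150:290,270:400],None,fx=3,fy=3)
H=360;cv2.imwrite("pics/d6.png",np.hstack([a[:H],c[:H]]))
for a,c in ballpx(s):print(a,c,plane("side",*c,80))
```

```text
t 14.2 pos [483.6  21.3 137.1] rpy deg [-1.799e+02 -1.000e-01  1.181e+02] F [0.36 0.16 0.29]
shift units [-0.49  0.52 -0.06]
turn units 0.03656786997379413
```

View pics/d6.png

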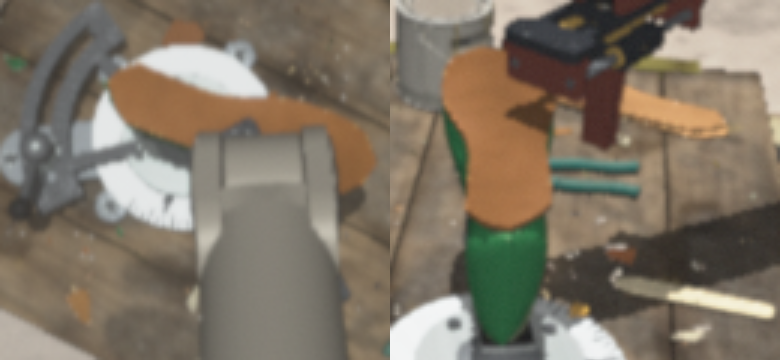

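The side view shows the shut finger standing clear beside the forepart, tip at (600,147) in the crop, pixel (340,199).

Run:
```python
from h import *
o,d=ray("side",340,199)
for z in(123,140,150,160,170):print(z,plane("side",340,199,z).round(0))
```

```text
123 [464.  -9. 123.]
140 [478.  16. 140.]
150 [486.  31. 150.]
160 [494.  46. 160.]
170 [502.  61. 170.]
```

Emit:
{"method": "servo_tool", "body": {"targets": [-0.1, 0.1, -0.15, 0, 0, 0, -0.1, 0.1, -0.1, 0, 0, 0, -0.1, 0.1, 0, 0, 0, 0, -0.1, 0.1, 0, 0, 0, 0, 0, 0, 0, 0, 0, 0]}}

```text
clock: 14.92
ee_pos: [512.2, 12.1, 151.0]
eef_rot: [3.142, 0.0, 2.062]
wrist_force: [-0.8, -0.0, -0.4]
width: 0.5
grip_force: 0.0
```

```bash
cat > arc.py <<'E'
import sys
from h import *
C=np.array([600,110.]);s=robot.read_state();p=s["ee_pos"][:2]-C;r,a=np.hypot(*p),np.degrees(np.arctan2(p[1],p[0]))
R=Ro.from_euler("xyz",s["eef_rot"]);print("r",r.round(1),"ang",a.round(1),s["wrist_force"].round(1))
q=p
for st in (float(x) for x in sys.argv[2:]):
    a+=st;n=float(sys.argv[1])*np.array([np.cos(np.radians(a)),np.sin(np.radians(a))])
    print((R.inv().apply(np.r_[n-q,0])/50).round(2));q=n
E
python3 arc.py 128 5 5 5 5 5
```

```text
r 131.4 ang -131.9 [-0.8 -0.  -0.4]
[-0.18  0.15  0.  ]
[-0.2  0.1  0. ]
[-0.19  0.12  0.  ]
[-0.18  0.14  0.  ]
[-0.16  0.15  0.  ]
```

Emit:
{"method": "servo_tool", "body": {"targets": [-0.1, 0.07, 0, 0, 0, 0, -0.1, 0.07, 0, 0, 0, 0, -0.1, 0.06, 0, 0, 0, 0, -0.1, 0.06, 0, 0, 0, 0, 0, 0, 0, 0, 0, 0]}}

```text
clock: 15.55
ee_pos: [533.7, 0.5, 151.1]
eef_rot: [3.14, 0.001, 2.061]
wrist_force: [0.8, 0.7, 0.4]
width: 0.6
grip_force: 0.2
```

Emit:
{"method": "servo_tool", "body": {"targets": [-0.1, 0.07, 0, 0, 0, 0, -0.1, 0.07, 0, 0, 0, 0, -0.1, 0.07, 0, 0, 0, 0, -0.1, 0.08, 0, 0, 0, 0, 0, 0, 0, 0, 0, 0]}}

```text
clock: 16.18
ee_pos: [556.1, -10.6, 151.2]
eef_rot: [3.14, 0.001, 2.061]
wrist_force: [-0.0, -0.1, -0.1]
width: 0.3
grip_force: 0.0
```

```bash
python3 arc.py 128 4 4 4 4 4
python3 - <<'E'
from h import *
s=robot.capture("side");cv2.imwrite("pics/s7.png",s);cv2.imwrite("pics/t7.png",robot.capture("top"))
E
```

```text
r 128.3 ang -110.0 [-0.  -0.1 -0.1]
[-0.12  0.13  0.  ]
[-0.12  0.13  0.  ]
[-0.11  0.14  0.  ]
[-0.1   0.15  0.  ]
[-0.09  0.15  0.  ]
```

```bash
cat >> h.py <<'E'
def proj(n,X):
    p=P[n];f=210/np.tan(np.radians(p["fov_y"]/2));c=np.linalg.inv(p["pose"])@np.r_[X,1];return (f*c[:2]/c[2]+[p["cx"],p["cy"]])
def ring(n,im,C,r,z,A):
    m=np.array([proj(n,[C[0]+r*np.cos(a),C[1]+r*np.sin(a),z]) for a in np.radians(A)],np.float32)
    return cv2.remap(im,m[None,:,0],m[None,:,1],cv2.INTER_LINEAR)[0].astype(int)
def pointer(n,im,C=(600,110)):
    A=np.arange(150,232,.5);v=np.mean([ring(n,im,C,r,22,A).min(1) for r in(74,78,82)],0)
    i=v.argmin();w=np.clip(150-v,0,None)*(abs(A-A[i])<5);return (A*w).sum()/w.sum(),v[i].round()
def rider(n,im,C=(600,110)):
    A=np.arange(190,225,.5);v=np.mean([ring(n,im,C,r,24,A) for r in(92,96,100)],0);w=np.clip(v[:,2]-v[:,0]-40,0,None);return (A*w).sum()/w.sum()
E
python3 - <<'E'
from h import *
for f in("side0","s7","top0"):
    im=cv2.imread(f"pics/{f}.png");n=f.startswith("t") and "top" or "side";print(f,pointer(n,im),rider(n,im))
s=cv2.imread("pics/s0.png") if 0 else cv2.imread("pics/side0.png")
# dial rim fit in side view: white/not-white transition along rays
for n,f in(("side","side0"),("top","top0")):
    im=cv2.imread(f"pics/{f}.png");pts=[]
    for a in range(0,360,5):
        if 255<a<345: continue
        R=np.arange(85,115,.5);v=np.array([ring(n,im,(600,110),r,20,[a])[0].min() for r in R])
        if v[:10].mean()>170 and (v<140).any(): 
            r=R[np.argmax(v<150)];pts.append([600+r*np.cos(np.radians(a)),110+r*np.sin(np.radians(a))])
    pts=np.array(pts);x=np.linalg.lstsq(np.c_[2*pts,np.ones(len(pts))],(pts**2).sum(1),rcond=None)[0];print(n,len(pts),x[:2],np.sqrt(x[2]+x[0]**2+x[1]**2))
E
```

```text
side0 (np.float64(229.59501236603464), np.float64(42.0)) 206.1223892002038
s7 (np.float64(226.32165031043462), np.float64(40.0)) 206.12813267813263
top0 (np.float64(229.65659340659343), np.float64(111.0)) 206.4525
side 37 [602.87931606 115.36526585] 100.54887148684601
top 34 [599.39977195 114.1667532 ] 100.77457796989812
```

```bash
cat >> h.py <<'E'
CC={"side":(602.9,115.4),"top":(599.4,114.2)}
def ang(n,im,hi=208):
    C=CC[n];A=np.arange(150,hi,.5);v=np.mean([ring(n,im,C,r,22,A).min(1) for r in(76,80,84)],0)
    i=v.argmin();w=np.clip(v[i]+60-v,0,None)*(abs(A-A[i])<4);return ((A*w).sum()/w.sum()).round(1),v[i].round(),rider(n,im,C).round(1)
E
python3 - <<'E'
from h import *
for f in("side0","s7","top0","t7"):
    n=f.startswith("t") and "top" or "side";print(f,ang(n,cv2.imread(f"pics/{f}.png")))
E
```

```text
side0 (np.float64(167.8), np.float64(131.0), np.float64(208.0))
s7 (np.float64(188.8), np.float64(155.0), np.float64(207.9))
top0 (np.float64(167.0), np.float64(181.0), np.float64(208.8))
t7 (np.float64(188.0), np.float64(168.0), np.float64(208.8))
```

```bash
sed -i 's/600,110\./601,115./' arc.py; python3 arc.py 132 4 4 3 3
```

```text
r 133.4 ang -109.9 [ 0.1 -0.5  0.9]
[-0.11  0.15  0.  ]
[-0.12  0.14  0.  ]
[-0.09  0.11  0.  ]
[-0.08  0.11  0.  ]
```

Emit:
{"method": "servo_tool", "body": {"targets": [-0.11, 0.15, 0, 0, 0, 0, -0.12, 0.14, 0, 0, 0, 0, -0.09, 0.11, 0, 0, 0, 0, -0.08, 0.11, 0, 0, 0, 0, 0, 0, 0, 0, 0, 0]}}

```text
clock: 16.9
ee_pos: [588.1, -15.8, 151.0]
eef_rot: [3.14, 0.001, 2.062]
wrist_force: [-0.7, 0.1, -0.2]
width: 0.5
grip_force: 0.0
```

```bash
python3 - <<'E'
from h import *
for n in("side","top"):
    im=robot.capture(n);cv2.imwrite(f"pics/{n}8.png",im);print(n,ang(n,im),ang(n,im,204))
E
python3 arc.py 132 2 1 1 1
```

```text
side (np.float64(151.6), np.float64(106.0), np.float64(207.9)) (np.float64(151.6), np.float64(106.0), np.float64(207.9))
top (np.float64(201.9), np.float64(166.0), np.float64(208.7)) (np.float64(201.4), np.float64(166.0), np.float64(208.7))
r 131.4 ang -95.9 [-0.2 -0.9  0.4]
[-0.06  0.07  0.  ]
[-0.02  0.04  0.  ]
[-0.02  0.04  0.  ]
[-0.02  0.04  0.  ]
```

Emit:
{"method": "servo_tool", "body": {"targets": [-0.06, 0.07, 0, 0, 0, 0, -0.02, 0.04, 0, 0, 0, 0, -0.02, 0.04, 0, 0, 0, 0, -0.02, 0.04, 0, 0, 0, 0, 0, 0, 0, 0, 0, 0]}}

```text
clock: 17.62
ee_pos: [598.4, -16.3, 151.0]
eef_rot: [3.141, 0.0, 2.062]
wrist_force: [-1.1, -0.3, -0.2]
width: 0.8
grip_force: 0.4
```

```bash
python3 - <<'E'
from h import *
ims=[]
for n in("side","top"):
    im=robot.capture(n);cv2.imwrite(f"pics/{n}9.png",im);C=CC[n]
    A=np.arange(160,225,.25);R=np.arange(112,60,-.25)
    ims.append(cv2.resize(np.array([ring(n,im,C,r,22,A) for r in R]).astype(np.uint8),(780,290),interpolation=cv2.INTER_LINEAR))
    A=np.arange(196,214,1.)
    print(n,rider(n,im,C),[ring(n,im,C,r,22,A).min(1).tolist() for r in(76,80,84)])
cv2.imwrite("pics/u9.png",np.vstack(ims))
E
python3 arc.py 132 1 1
```

```text
side 207.90964616680708 [[236, 236, 234, 233, 230, 219, 203, 190, 177, 174, 178, 185, 191, 201, 182, 158, 126, 88], [241, 242, 242, 241, 241, 238, 233, 207, 174, 148, 142, 154, 182, 210, 222, 228, 198, 164], [242, 242, 241, 240, 235, 230, 227, 220, 201, 175, 153, 156, 184, 213, 233, 238, 235, 224]]
top 208.5308908045977 [[229, 228, 227, 227, 225, 221, 213, 203, 188, 170, 156, 164, 178, 196, 209, 219, 225, 227], [228, 228, 228, 228, 228, 226, 223, 210, 192, 174, 168, 167, 183, 205, 220, 224, 227, 228], [229, 229, 228, 228, 227, 226, 222, 214, 200, 184, 172, 189, 208, 218, 223, 228, 228, 228]]
r 131.5 ang -91.1 [-0.6 -1.2 -0.8]
[-0.03  0.04  0.  ]
[-0.02  0.04  0.  ]
```

View pics/u9.png

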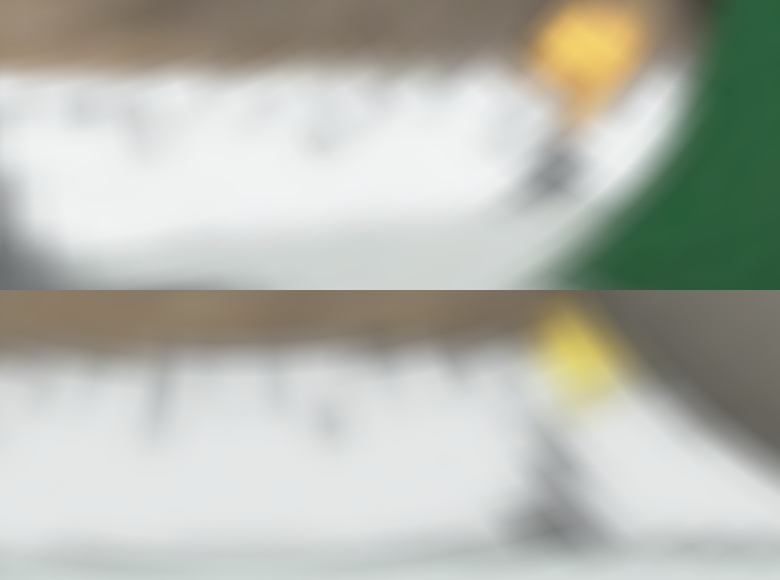

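The unwrapped dial views (12 px per degree) show the pointer tip at 568 and rider tip at 578 in the side view. In the top view they are at 552 and 583. The head needs about 2 degrees more.

Emit:
{"method": "servo_tool", "body": {"targets": [-0.01, 0.02, 0, 0, 0, 0, -0.02, 0.03, 0, 0, 0, 0, -0.01, 0.03, 0, 0, 0, 0, 0, 0, 0, 0, 0, 0, 0, 0, 0, 0, 0, 0]}}

```text
clock: 18.35
ee_pos: [602.7, -16.3, 151.0]
eef_rot: [3.141, 0.0, 2.062]
wrist_force: [-0.6, 0.3, -0.6]
width: 0.2
grip_force: 0.4
```

```bash
cat > chk.py <<'E'
from h import *
for n in("side","top"):
    im=robot.capture(n);C=CC[n];A=np.arange(201,215,.25);o=[]
    for r in(78,80,82,84,86):
        v=ring(n,im,C,r,22,A).min(1);i=v.argmin();w=np.clip(v[i]+35-v,0,None)*(abs(A-A[i])<3);o.append(((A*w).sum()/w.sum()).round(1))
    R=[]
    for r in(88,90,92,94,96,98):
        v=ring(n,im,C,r,22,A);w=np.clip(v[:,2]-v[:,0]-30,0,None);R.append(((A*w).sum()/max(w.sum(),1)).round(1))
    print(n,"ptr",o,"rider",R)
s=robot.read_state();print(s["clock"],s["ee_pos"].round(1),s["wrist_force"].round(1))
E
python3 chk.py
```

```text
side ptr [np.float64(213.9), np.float64(214.1), np.float64(214.3), np.float64(214.5), np.float64(214.6)] rider [np.float64(0.0), np.float64(208.3), np.float64(208.6), np.float64(208.8), np.float64(208.8), np.float64(208.6)]
top ptr [np.float64(207.9), np.float64(207.9), np.float64(208.1), np.float64(207.9), np.float64(207.7)] rider [np.float64(0.0), np.float64(0.0), np.float64(208.6), np.float64(208.6), np.float64(208.4), np.float64(208.2)]
18.45 [602.7 -16.2 151. ] [-0.5 -0.2  0.5]
```

Emit:
{"method": "servo_tool", "body": {"targets": [0, 0.025, 0, 0, 0, 0, 0, 0, 0, 0, 0, 0, 0, -0.3, 0, 0, 0, 0, 0, -0.6, 0, 0, 0, 0, 0, -0.6, -0.3, 0, 0, 0]}}

```text
clock: 19.08
ee_pos: [535.6, -51.6, 165.3]
eef_rot: [-3.14, -0.001, 2.062]
wrist_force: [0.0, 0.9, 0.8]
width: 0.3
grip_force: 0.0
```

```bash
sed -i 's/201,215/201,212/' chk.py; python3 chk.py
python3 - <<'E'
from h import *
to(545,309,204,130)
s=robot.capture("side")
for a,c in ballpx(s):print(a,c,plane("side",*c,80))
E
```

```text
side ptr [np.float64(211.3), np.float64(210.6), np.float64(210.5), np.float64(209.3), np.float64(208.8)] rider [np.float64(0.0), np.float64(0.0), np.float64(208.4), np.float64(208.7), np.float64(208.7), np.float64(208.5)]
top ptr [np.float64(208.2), np.float64(208.1), np.float64(208.3), np.float64(208.1), np.float64(208.1)] rider [np.float64(0.0), np.float64(0.0), np.float64(208.8), np.float64(208.8), np.float64(208.8), np.float64(208.7)]
19.175 [535.4 -53.5 167.2] [0.3 0.1 0.6]
t 19.175 pos [535.4 -53.5 167.2] rpy deg [179.9   0.  117.9] F [0.32 0.1  0.6 ]
shift units [ 6.31  3.57 -0.73]
turn units -3.014570377359135
```

Run:
```python
from h import *
s=cv2.imread("pics/side9.png");K=(583,257)
for th in(45,60,70):
    m=(s.max(2)<th).astype(np.uint8);m[:255]=0;m[340:]=0;m[:,:350]=0;m[:,410:]=0
    m=cv2.morphologyEx(m,cv2.MORPH_OPEN,np.ones((5,5)));k,l,st,ce=cv2.connectedComponentsWithStats(m)
    for i in range(1,k):
        w=plane("side",*ce[i],80)[:2];d=w-K;print(th,st[i],ce[i].round(1),w.round(1),np.hypot(*d).round(1),np.degrees(np.arctan2(d[1],d[0])).round(1))
```

```text
60 [374 293   9   6  52] [378.  295.4] [522.3 277.2] 64.0 161.6
70 [373 288  11  11 109] [377.9 292.9] [518.9 271.4] 65.7 167.3
70 [352 303   9  11  88] [356.4 308.1] [577.  292.1] 35.6 99.8
70 [362 309  16  16 165] [369.7 317.6] [565.6 320.4] 65.8 105.3
```

```bash
cat >> h.py <<'E'
def plan(x,y,z,yaw,N):
    s=robot.read_state();R=Ro.from_euler("xyz",[np.pi,0,s["eef_rot"][2]]);d=(np.array([x,y,z])-s["ee_pos"])/N/50
    t=(np.degrees(s["eef_rot"][2])-yaw)/4/N
    for i in range(N):
        print((R.inv().apply(d)).round(2).tolist(),round(t,2));R=R*Ro.from_rotvec([0,0,np.radians(4*t)])
E
python3 -c "
from h import *
plan(500,225,235,163,12)"
```

```text
[0.44, 0.16, -0.11] -0.94
[0.42, 0.19, -0.11] -0.94
[0.41, 0.22, -0.11] -0.94
[0.4, 0.24, -0.11] -0.94
[0.38, 0.27, -0.11] -0.94
[0.36, 0.29, -0.11] -0.94
[0.34, 0.32, -0.11] -0.94
[0.32, 0.34, -0.11] -0.94
[0.3, 0.36, -0.11] -0.94
[0.27, 0.38, -0.11] -0.94
[0.25, 0.39, -0.11] -0.94
[0.22, 0.41, -0.11] -0.94
```

Emit:
{"method": "servo_tool", "body": {"targets": [0.44, 0.16, -0.33, 0, 0, -0.94, 0.42, 0.19, -0.33, 0, 0, -0.94, 0.41, 0.22, -0.33, 0, 0, -0.94, 0.4, 0.24, -0.33, 0, 0, -0.94, 0.38, 0.27, 0, 0, 0, -0.94]}}

```text
clock: 19.85
ee_pos: [522.2, 66.5, 233.6]
eef_rot: [3.139, 0.001, 2.395]
wrist_force: [-0.0, 0.4, 0.3]
width: 0.4
grip_force: 0.0
```

Emit:
{"method": "servo_tool", "body": {"targets": [0.36, 0.29, 0, 0, 0, -0.94, 0.34, 0.32, 0, 0, 0, -0.94, 0.32, 0.34, 0, 0, 0, -0.94, 0.3, 0.36, 0, 0, 0, -0.94, 0.27, 0.38, 0, 0, 0, -0.94]}}

```text
clock: 20.48
ee_pos: [505.5, 181.3, 231.8]
eef_rot: [-3.141, -0.0, 2.723]
wrist_force: [0.0, 0.3, 0.2]
width: 0.3
grip_force: 0.0
```

Emit:
{"method": "servo_tool", "body": {"targets": [0.25, 0.39, 0, 0, 0, -0.94, 0.22, 0.41, 0, 0, 0, -0.94, 0, 0, 0.8, 0, 0, 0, 0, 0, 1, 0, 0, 0, 0, 0, 1, 0, 0, 0]}}

```text
clock: 21.1
ee_pos: [499.5, 226.8, 90.8]
eef_rot: [3.14, 0.001, 2.852]
wrist_force: [0.2, -0.1, -0.9]
width: 0.3
grip_force: 0.0
```

```bash
python3 -c "
from h import *
to(507,229,44,163)"; python3 chk.py
```

```text
t 21.1 pos [499.5 226.8  90.8] rpy deg [179.9   0.  163.4] F [ 0.22 -0.07 -0.87]
shift units [-0.13  0.08  0.94]
turn units 0.10110070164854079
side ptr [np.float64(211.3), np.float64(210.7), np.float64(210.6), np.float64(209.3), np.float64(208.8)] rider [np.float64(0.0), np.float64(0.0), np.float64(208.4), np.float64(208.7), np.float64(208.7), np.float64(208.5)]
top ptr [np.float64(208.2), np.float64(208.1), np.float64(208.3), np.float64(208.2), np.float64(208.1)] rider [np.float64(0.0), np.float64(0.0), np.float64(208.8), np.float64(208.8), np.float64(208.8), np.float64(208.7)]
21.2 [495.6 224.6  87.4] [-0.9 -1.  -0.4]
```

Emit:
{"method": "servo_tool", "body": {"targets": [-0.1, 0, 0.5, 0, 0, 0, -0.1, 0, 0.37, 0, 0, 0, 0, 0.15, 0, 0, 0, 0, 0, 0.1, 0, 0, 0, 0, 0, 0.1, 0, 0, 0, 0]}}

```text
clock: 21.82
ee_pos: [514.5, 240.7, 49.5]
eef_rot: [3.14, 0.001, 2.85]
wrist_force: [0.4, 0.3, -0.1]
width: 0.6
grip_force: 0.0
```

```bash
cat > clamp.py <<'E'
from h import *
K=np.array([583,257.]);s=robot.read_state();p=s["ee_pos"][:2]-K;yaw=s["eef_rot"][2];y=np.array([np.sin(yaw),-np.cos(yaw)]);x=np.array([np.cos(yaw),np.sin(yaw)])
f=s["wrist_force"][:2];print(s["clock"],s["ee_pos"].round(1),"r",np.hypot(*p).round(1),"ang",np.degrees(np.arctan2(p[1],p[0])).round(1),"yaw",np.degrees(yaw).round(1),"Fx,Fy tool",(f@x).round(2),(f@y).round(2))
E
python3 clamp.py
```

```text
21.825 [514.5 240.7  49.5] r 70.4 ang -166.6 yaw 163.3 Fx,Fy tool -0.3 0.44
```

Emit:
{"method": "servo_tool", "body": {"targets": [-0.04, 0.06, 0.05, 0, 0, 0, -0.04, 0.06, 0.05, 0, 0, 0, 0, 0.06, 0, 0, 0, 0, 0, 0.06, 0, 0, 0, 0, 0, 0, 0, 0, 0, 0]}}

```text
clock: 22.45
ee_pos: [521.0, 249.5, 43.3]
eef_rot: [-3.141, -0.0, 2.849]
wrist_force: [-0.6, -1.3, -0.1]
width: 0.6
grip_force: 0.7
```

```bash
python3 clamp.py
```

```text
22.45 [521.  249.5  43.3] r 62.5 ang -173.1 yaw 163.3 Fx,Fy tool 0.19 -1.4
```

Emit:
{"method": "servo_tool", "body": {"targets": [0.03, 0.06, 0, 0, 0, 0.75, 0.03, 0.06, 0, 0, 0, 0.75, 0.03, 0.06, 0, 0, 0, 0.75, 0.03, 0.06, 0, 0, 0, 0.75, 0, 0, 0, 0, 0, 0]}}

```text
clock: 23.08
ee_pos: [519.7, 262.5, 43.2]
eef_rot: [-3.14, 0.0, 2.64]
wrist_force: [0.7, -2.3, -0.8]
width: 0.4
grip_force: 1.1
```

```bash
python3 clamp.py
```

```text
23.075 [519.7 262.5  43.2] r 63.5 ang 175.0 yaw 151.3 Fx,Fy tool -1.72 -1.64
```

Emit:
{"method": "servo_tool", "body": {"targets": [0.03, 0.06, 0, 0, 0, 0.75, 0.03, 0.06, 0, 0, 0, 0.75, 0, 0, 0, 0, 0, 0, 0, 0, 0, 0, 0, 0, 0, 0, 0, 0, 0, 0]}}

```text
clock: 23.7
ee_pos: [520.2, 269.6, 43.4]
eef_rot: [-3.141, -0.0, 2.536]
wrist_force: [-0.3, -2.7, -1.1]
width: 0.7
grip_force: 1.3
```

Emit:
{"method": "servo_tool", "body": {"targets": [0.02, 0.04, 0, 0, 0, 0.5, 0.02, 0.04, 0, 0, 0, 0.5, 0, 0, 0, 0, 0, 0, 0, 0, 0, 0, 0, 0, 0, 0, 0, 0, 0, 0]}}

```text
clock: 24.32
ee_pos: [521.1, 274.7, 43.5]
eef_rot: [3.141, -0.0, 2.466]
wrist_force: [-1.7, -1.6, -2.2]
width: 0.5
grip_force: 0.9
```

```bash
python3 clamp.py
```

```text
24.325 [521.1 274.7  43.5] r 64.4 ang 164.0 yaw 141.3 Fx,Fy tool 0.38 -2.32
```

Emit:
{"method": "servo_tool", "body": {"targets": [0.02, 0.04, 0, 0, 0, 0.5, 0.02, 0.04, 0, 0, 0, 0.5, 0, 0, 0, 0, 0, 0, 0, 0, 0, 0, 0, 0, 0, 0, 0, 0, 0, 0]}}

```text
clock: 24.95
ee_pos: [522.2, 278.9, 43.5]
eef_rot: [3.141, -0.0, 2.396]
wrist_force: [-1.4, -2.4, -1.5]
width: 0.4
grip_force: 1.0
```

```bash
python3 clamp.py
```

```text
24.95 [522.2 278.9  43.5] r 64.7 ang 160.2 yaw 137.3 Fx,Fy tool -0.63 -2.68
```

Emit:
{"method": "servo_tool", "body": {"targets": [0.02, 0.04, 0, 0, 0, 0.5, 0.02, 0.04, 0, 0, 0, 0.5, 0, 0, 0, 0, 0, 0, 0, 0, 0, 0, 0, 0, 0, 0, 0, 0, 0, 0]}}

```text
clock: 25.58
ee_pos: [523.4, 283.1, 43.5]
eef_rot: [3.142, -0.0, 2.326]
wrist_force: [-1.6, -2.4, -1.2]
width: 0.4
grip_force: 1.3
```

```bash
python3 clamp.py
```

```text
25.575 [523.4 283.1  43.5] r 65.1 ang 156.4 yaw 133.3 Fx,Fy tool -0.71 -2.82
```

Emit:
{"method": "servo_tool", "body": {"targets": [0.015, 0.04, 0, 0, 0, 0.5, 0.015, 0.04, 0, 0, 0, 0.5, 0, 0, 0, 0, 0, 0, 0, 0, 0, 0, 0, 0, 0, 0, 0, 0, 0, 0]}}

```text
clock: 26.2
ee_pos: [524.9, 286.8, 43.3]
eef_rot: [-3.141, -0.0, 2.255]
wrist_force: [-3.2, -3.0, -0.6]
width: 0.4
grip_force: 2.5
```

```bash
python3 clamp.py
```

```text
26.2 [524.9 286.8  43.3] r 65.3 ang 152.9 yaw 129.2 Fx,Fy tool -0.3 -4.42
```

Emit:
{"method": "servo_tool", "body": {"targets": [0.015, 0.04, 0, 0, 0, 0.5, 0.015, 0.04, 0, 0, 0, 0.5, 0, 0, 0, 0, 0, 0, 0, 0, 0, 0, 0, 0, 0, 0, 0, 0, 0, 0]}}

```text
clock: 26.82
ee_pos: [526.4, 290.1, 43.2]
eef_rot: [-3.139, -0.001, 2.186]
wrist_force: [-5.5, -3.7, 0.5]
width: 0.6
grip_force: 3.5
```

```bash
python3 clamp.py
```

```text
26.825 [526.4 290.1  43.2] r 65.6 ang 149.7 yaw 125.2 Fx,Fy tool 0.16 -6.63
```

Emit:
{"method": "servo_tool", "body": {"targets": [0.015, 0.045, 0, 0, 0, 0.5, 0.015, 0.045, 0, 0, 0, 0.5, 0, 0, 0, 0, 0, 0, 0, 0, 0, 0, 0, 0, 0, 0, 0, 0, 0, 0]}}

```text
clock: 27.45
ee_pos: [528.3, 293.7, 43.1]
eef_rot: [-3.137, -0.001, 2.116]
wrist_force: [-8.3, -5.0, 2.4]
width: 0.8
grip_force: 4.7
```

```bash
python3 clamp.py
```

```text
27.45 [528.3 293.7  43.1] r 65.8 ang 146.2 yaw 121.2 Fx,Fy tool 0.05 -9.74
```

Emit:
{"method": "servo_tool", "body": {"targets": [0.01, 0.035, 0, 0, 0, 0.4, 0.01, 0.035, 0, 0, 0, 0.4, 0, 0, 0, 0, 0, 0, 0, 0, 0, 0, 0, 0, 0, 0, 0, 0, 0, 0]}}

```text
clock: 28.08
ee_pos: [530.0, 296.4, 43.0]
eef_rot: [-3.136, -0.001, 2.061]
wrist_force: [-9.0, -4.3, 4.9]
width: 0.6
grip_force: 5.6
```

```bash
python3 clamp.py
```

```text
28.075 [530.  296.4  43. ] r 66.0 ang 143.4 yaw 118.1 Fx,Fy tool 0.41 -9.98
```

Emit:
{"method": "servo_tool", "body": {"targets": [0.005, 0.035, 0, 0, 0, 0.35, 0, 0, 0, 0, 0, 0, 0, 0, 0, 0, 0, 0, 0, 0, 0, 0, 0, 0, 0, 0, 0, 0, 0, 0]}}

```text
clock: 28.7
ee_pos: [530.7, 297.4, 42.9]
eef_rot: [-3.135, -0.001, 2.037]
wrist_force: [-11.4, -5.6, 6.0]
width: 0.6
grip_force: 6.6
```

```bash
python3 clamp.py; python3 clamp.py
```

```text
28.7 [530.7 297.4  42.9] r 66.1 ang 142.3 yaw 116.7 Fx,Fy tool 0.14 -12.65
28.7 [530.7 297.4  42.9] r 66.1 ang 142.3 yaw 116.7 Fx,Fy tool 0.14 -12.65
```

Emit:
{"method": "servo_tool", "body": {"targets": [0, -0.1, 0, 0, 0, 0, 0, -0.4, 0, 0, 0, 0, 0, -0.3, -0.3, 0, 0, 0, 0, 0, -0.9, 0, 0, 0, 0, 0, -0.9, 0, 0, 0]}}

```text
clock: 29.32
ee_pos: [499.9, 281.4, 150.6]
eef_rot: [3.138, -0.001, 2.036]
wrist_force: [0.9, 0.5, 0.1]
width: 0.4
grip_force: 0.0
```

Emit:
{"method": "servo_tool", "body": {"targets": [0, 0, -0.6, 0, 0, 0, 0, 0, 0, 0, 0, 0, 0, 0, 0, 0, 0, 0, 0, 0, 0, 0, 0, 0, 0, 0, 0, 0, 0, 0]}}

```text
clock: 29.95
ee_pos: [498.3, 279.8, 177.5]
eef_rot: [-3.14, 0.0, 2.036]
wrist_force: [0.9, -0.9, 0.0]
width: 0.8
grip_force: 0.0
```

```bash
python3 chk.py
python3 - <<'E'
from h import *
s=robot.capture("side");cv2.imwrite("pics/sf.png",s);K=(583,257)
for th in(45,60,70):
    m=(s.max(2)<th).astype(np.uint8);m[:255]=0;m[340:]=0;m[:,:350]=0;m[:,410:]=0
    m=cv2.morphologyEx(m,cv2.MORPH_OPEN,np.ones((5,5)));k,l,st,ce=cv2.connectedComponentsWithStats(m)
    for i in range(1,k):
        w=plane("side",*ce[i],80)[:2];d=w-K;print(th,st[i],ce[i].round(1),w.round(1),np.hypot(*d).round(1),np.degrees(np.arctan2(d[1],d[0])).round(1))
E
```

```text
side ptr [np.float64(211.3), np.float64(210.7), np.float64(210.5), np.float64(209.3), np.float64(208.8)] rider [np.float64(0.0), np.float64(0.0), np.float64(208.4), np.float64(208.7), np.float64(208.7), np.float64(208.5)]
top ptr [np.float64(208.5), np.float64(208.3), np.float64(208.4), np.float64(208.2), np.float64(208.1)] rider [np.float64(0.0), np.float64(0.0), np.float64(208.7), np.float64(208.8), np.float64(208.8), np.float64(208.7)]
30.05 [498.5 279.8 177.8] [-0.7  0.4  0. ]
45 [371 307  13  12 133] [376.8 312.5] [547.3 314.2] 67.4 122.0
60 [370 306  14  14 173] [376.2 312.4] [548.  313.6] 66.6 121.7
70 [399 275  11  11  96] [404.5 280.5] [450.2 258.8] 132.8 179.2
70 [364 289  21  35 457] [374.3 309.2] [547.3 305.5] 60.2 126.3
70 [356 303   6   8  47] [358.6 306.6] [571.5 290.1] 35.1 109.2
70 [393 310   5   5  25] [395. 312.] [515.2 324.2] 95.5 135.3
70 [386 320  15  18 194] [393.3 328. ] [538.7 355. ] 107.5 114.3
70 [364 334   8   6  45] [367.3 336.7] [591.  356.2] 99.5 85.4
```

```bash
python3 -c "
from plant import robot
print(robot.sign_off())"
```

```text
the job is handed in; nothing more can be done
None
```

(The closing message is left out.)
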